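# Slide the syrup bottle home into the empty bottle dock

## Robot

A 6-joint arm with a two-finger parallel gripper is mounted at the origin on a cart in front of the work surface, level with it; the furniture and walls round the work are solid. World frame = base frame: x ahead of the robot, y to its left, z up, the work surface at z = 0. Lengths are in mm, angles in degrees, forces in N, time in s.
With the tool pointing down it reaches from about 300 to 850 mm from the base axis. Payload 4.2 kg.
Tool frame: the origin (TCP) lies midway between the tips of the shut fingers; the grasp point (between the pads) lies 19 mm behind it; x points along the fingers, y is the direction in which the jaws open and shut, and the axes are right-handed (so a half turn about x gives the same grasp; the last joint's range is limited). The gripper opens to 91 mm and grips with 3 to 60 N. Pads are 32 mm wide; open, the fingers measure 118 mm over their backs; the gripper's body (76 mm by 178 mm) begins 60 mm behind the grasp point.
Start: joints at [-71.219, 18.312, 89.639, -0, 72.044, -1.146], TCP at [195.981, -540.587, 213.976] pointing down, gripper open.
Joint ranges: [-177.97, 177.97], [-48.28, 115.42], [12.27, 149.76], [-77.06, 257.06], [2.81, 150.46], [-146.56, 146.56]. Speed limits (degrees/s): [147.25, 147.25, 180, 180, 180, 180].

## Interface

Orientations are given as [roll, pitch, yaw] about the fixed x, y, z axes, in that order (R = Rz(yaw) Ry(pitch) Rx(roll)).
In Python, from workcell import env gives the robot as it stands.
- The arm moves only by the shell command python3 -m handwheel 'ROWS' [FORCE]. ROWS is text: rows parted by semicolons, each of 7 numbers parted by spaces: the turn, a rotation vector about the tool's x, y, z in degrees, then the shift along the tool's x, y, z in m, then the finger opening in m, from 0 to 0.0912. In form: rx ry rz x y z grip; .... A call has 1 to 12 rows; each row is the pose to reach, as a shift and turn from the pose commanded when the call began, along the tool's axes at that moment; what a row does not reach only later rows make up. A row lasts 1/12 s, in which the tool goes at most 41.7 mm and 7.16 degrees, less where a joint would pass 70% of its speed; a pose out of reach is approached as far as the arm can. A call with a gripper value outside its range is refused whole. The fingers move at their own pace and stop on an object; FORCE is the grip in N (left out, the last holds). Time passes only in rows, so rows that repeat a pose let the fingers close. It gives the time, the measured TCP pose, the force and the opening at its end, in the units of the state.
- env.state(): the state, without advancing time (a new reading comes with each control period).
- env.grab_frame(name): name is "scene" or "top" or "wrist"; returns the picture (384x512x3 uint8, red, green, blue); there is no depth.
- env.get_calibration(name): a dict with "mtx" (3x3 intrinsics, pixels), "T" (4x4, takes a point from camera to world coordinates); the wrist camera has in their place "hand_eye" (4x4, takes a point from camera to tool coordinates, whose origin is the TCP and whose axes are the tool frame's). Camera axes: x right, y up, looking along -z (the intrinsics and any distortion apply to the point x, -y, -z); pixel columns grow to the right and rows downward; lengths in mm; the calibration is good to about 2 mm. A picture is of the moment at which its call begins: read the wrist's pose just before it. get_calibration takes no time and is no camera call.
- env.job_done(): hands the job in, once; it reports no verdict.
The state is a dict: "time_s": time; "qpos": joint angles; "qvel": joint speeds; "effort": joint torques, N m; "ee_pos": TCP position; "ee_rot": TCP orientation; "force": force on the tool from outside, world axes, zero at the start; "torque": the same for the moment, N m; "gripper_width": finger opening in mm.
Only numpy, scipy, OpenCV 4.12 (cv2) and the standard library are available. Lean on these libraries where they do the work, as an engineer would, in place of code of your own. Each camera call takes 0.05 s, during which the arm holds its last target. There are 200 camera calls.

## Task

One syrup bottle has been left standing out on the counter in front of the two wooden bottle docks. Without gripping or lifting it, push it gently with the fingertips, low on its body (well below half its height) so that it slides upright and does not tip, into the open mouth of the empty dock until it stands against the dock's back, then draw the hand away. Leave the bottle in the other dock, the sugar bowl and the milk-powder tin undisturbed.

Things in the scene. Friction and masses are not known exactly. Their poses are not given: they have to be found in the camera images.
- syrup_out: the syrup bottle to push: glass, gold cap, 203 mm tall, 0.3 kg; round, 57 mm diameter up to about mid-height, then tapering. Stands alone, nearer the robot than the docks. Origin at the centre of its underside. Pushed much above 30 mm from the counter it may tip; it leaves no room for a hand pointing straight down beside it: lean the hand back from it about 30 degrees.
- dock_empty: empty dock: light wooden U-shaped fence, no floor, fixed, 35 mm high, walls 12 mm. Origin on the counter where the bottle's axis is when home; +x runs from the mouth (towards the robot within 15 deg) to the back. Back's inner face x=29 mm; cheeks' inner faces y=+-38 mm, x=-10 to 41; ahead of them lead-ins flare to y=+-58 mm at x=-40 (138 mm wide outside).
- dock_full: the other dock, identical in shape, fixed, same origin and axes; it already has a bottle in it. It may be left or right of the empty one.
- syrup_home: bystander: a like syrup bottle, 206 mm tall, 57 mm in diameter, that stands in dock_full. Origin at the centre of its underside.
- sugar_bowl: bystander: small glass bowl with sugar cubes, 77 mm across, 54 mm high, loose, left of the work. Origin at the centre of its underside.
- creamer: bystander: round tin of milk powder with a dark lid, 55 mm in diameter, 82 mm high, loose, standing behind the docks. Origin at the centre of its underside.
Mind the look-alikes: they are no part of the job. Leave any blue or red look-alike of the syrup_out alone.

How it is judged (in metres and radians):
At the end, for the whole second after the job is handed in: The bottle stands upright (within 0.06 rad) on the counter in the empty dock, within 8 mm of touching its back and between its cheeks, at rest; the other bottle, the bowl and the tin are within 20 mm of where they began (x of syrup_out in the frame of dock_empty above -0.008 m and horizontal distance between syrup_out and dock_empty below 0.015 m and height (world z) of syrup_out below 0.006 m and angle between syrup_out's own z axis and vertical below 0.06 rad and linear speed of syrup_out below 0.02 m/s and distance of each of syrup_home, sugar_bowl, creamer from where it was at the start of the episode below 0.02 m).
It fails at once if the bottle is tipped more than 0.25 rad, or the bottle is lifted off the counter (more than 12 mm) (angle between syrup_out's own z axis and vertical above 0.25 rad or height (world z) of syrup_out above 0.012 m).
It fails at once if the fingers are put round the bottle as for a grasp (horizontal distance between the grasp point and syrup_out below 0.02 m and height (world z) of the grasp point below 0.2 m).
It fails at once if the bottle is pushed high on its body (fingers touch it with the grasp point more than 90 mm above the counter) (contact force between the fingers and syrup_out above 0.3 N and height (world z) of the grasp point above 0.09 m).
It fails at once if the bottle is shoved fast (over 0.4 m/s), or the bottle is squeezed hard (over 25 N) (linear speed of syrup_out above 0.4 m/s or contact force between the fingers and syrup_out above 25 N).
It fails at once if the other bottle, the bowl or the tin is moved over 20 mm (distance of any of syrup_home, sugar_bowl, creamer from where it was at the start of the episode above 0.02 m).
It also fails if it takes over 43 s, if anything falls off the work surface, if the arm or the gripper's body presses on something with over 40 N, if the wrist force passes 120 N, or if a joint passes its speed limit or range.

## Working session

There is one attempt and no reset: what is moved stays moved. The work goes in short steps, Python scripts to look and compute and a shell command to move; the robot and the scene stay as the last step left them, time stands still between calls to the robot, and variables do not carry over. Pictures are saved under pics/ and viewed, on a budget of 10 in all, crops included, one or two more only if the job needs it, and the job is handed in when it is done.

```bash
mkdir -p pics
cat > h.py <<'E'
from workcell import env
import numpy as np, cv2
def ray(cal,u,v):
    K=np.array(cal["mtx"]);T=np.array(cal["T"])
    d=np.linalg.inv(K)@[u,v,1]; d=T[:3,:3]@(d*[1,-1,-1]); return T[:3,3],d
def onz(cal,u,v,z=0):
    o,d=ray(cal,u,v); return o+d*(z-o[2])/d[2]
def proj(cal,p):
    K=np.array(cal["mtx"]);T=np.array(cal["T"])
    c=(np.linalg.inv(T)@np.append(p,1))[:3]*[1,-1,-1]; q=K@c; return q[:2]/q[2]
E
python3 - <<'E'
from h import *
for n in("scene","top"):
    f=env.grab_frame(n); cv2.imwrite(f"pics/{n}0.png",f[:,:,::-1]); c=env.get_calibration(n); print(n,{k:np.round(v,2).tolist() for k,v in c.items() if k!='x'})
print(env.state()["time_s"],env.state()["ee_rot"])
E
```

```text
scene {'mtx': [[373.49, 0.0, 250.77], [0.0, 373.49, 195.23], [0.0, 0.0, 1.0]], 'T': [[-0.5, 0.66, -0.56, 100.64], [-0.87, -0.37, 0.34, 502.89], [0.02, 0.65, 0.76, 690.03], [0.0, 0.0, 0.0, 1.0]]}
top {'mtx': [[488.06, 0.0, 260.87], [0.0, 488.06, 189.77], [0.0, 0.0, 1.0]], 'T': [[0.1, 0.88, -0.46, -14.66], [-1.0, 0.09, -0.04, 180.3], [0.01, 0.46, 0.89, 1220.41], [0.0, 0.0, 0.0, 1.0]]}
0.1 [-90.0929454   89.91225154 109.83412199]
```

View pics/scene0.png

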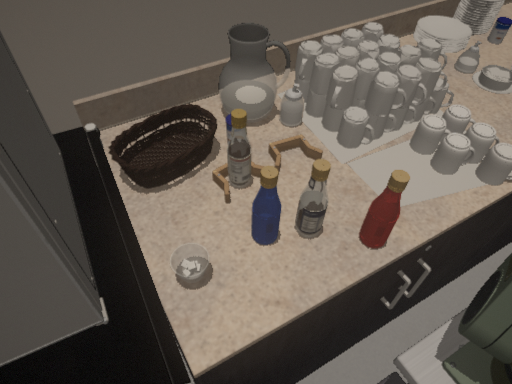

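View pics/top0.png

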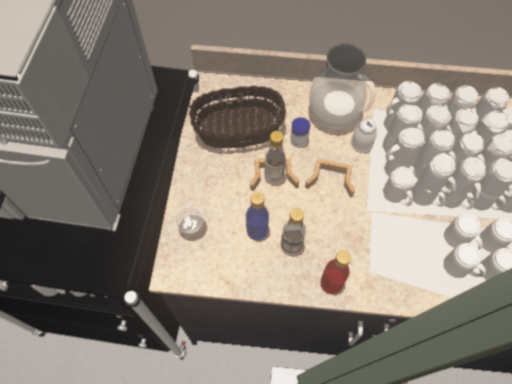

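The clear bottle with the gold cap, at scene (311,205) and top (293,235), fits the description of syrup_out. It could be confused with:
- the blue bottle, at scene (266,210) and top (257,218)
- the red bottle, at scene (380,215) and top (336,273)
- the clear bottle already in the left dock, at scene (239,150) and top (275,160)

The empty dock is the right one, at scene (297,155) and top (331,175). I'll check this choice in one close crop.

Run:
```python
from h import *
a=cv2.imread("pics/top0.png")[120:300,235:375]; b=cv2.imread("pics/scene0.png")[125:255,200:340]
a=cv2.resize(a,None,fx=3.0,fy=3.0,interpolation=cv2.INTER_CUBIC); b=cv2.resize(b,None,fx=2.7,fy=2.7,interpolation=cv2.INTER_CUBIC)
o=np.zeros((540,800,3),np.uint8); o[:a.shape[0],:420]=a; o[:b.shape[0],420:420+b.shape[1]]=b
cv2.imwrite("pics/crop1.png",o)
```

```text
(no output)
```

View pics/crop1.png

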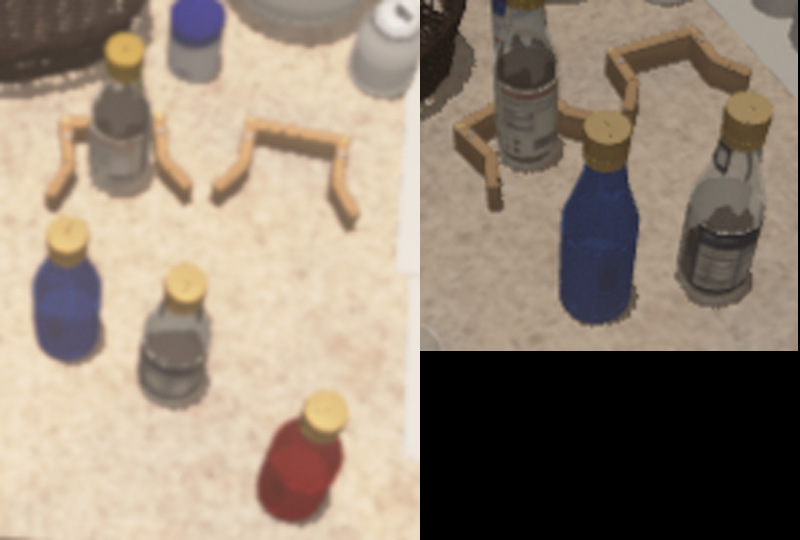

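The crop shows clear syrup_out, base bottom at crop (172,404), with its cap at (187,277). Blue is to its left and red to its lower right. The empty dock's back corners are at (249,119) and (350,138), with tips at (214,187) and (355,218).

Run:
```python
from h import *
t=env.get_calibration("top");s=env.get_calibration("scene")
T=lambda u,v:(235+u/3,120+v/3); S=lambda u,v:(200+(u-420)/2.7,125+v/2.7)
def tri(a,b):
    o,d=ray(t,*T(*a));p,e=ray(s,*S(*b)); k=np.linalg.lstsq(np.c_[d,-e],p-o,rcond=None)[0]; A=o+d*k[0];B=p+e*k[1]
    return ((A+B)/2).round(1),np.linalg.norm(A-B).round(1)
for n,a,b in[("cap",(187,277),(748,108)),("homecap",(126,48),(525,-3)),("bluecap",(68,232),(608,127)),("BL",(249,119),(609,50)),("BR",(350,138),(694,29))]: print(n,tri(a,b))
for n,a,z in [("cap",(187,277),203),("homecap",(126,48),206),("bluecap",(68,232),203),("redcap",(326,410),203),("BL",(249,119),35),("BR",(350,138),35),("TL",(214,185),35),("TR",(356,211),35),("base front",(172,403),0),("BaseL",(138,365),20),("BaseR",(208,365),20)]:
    print(n,onz(t,*T(*a),z).round(1))
for n,b,z in [("cap",(748,108),203),("BL",(609,50),35),("BR",(694,29),35),("TR",(750,73),35),("TL",(634,90),35)]: print("s",n,onz(s,*S(*b),z).round(1))
st=env.state();print(st["ee_pos"],st["ee_rot"])
```

```text
cap (array([461.2, 132.1, 199.3]), np.float64(1.8))
homecap (array([678.9, 193.5, 170.9]), np.float64(12.3))
bluecap (array([490.8, 227.1, 200.1]), np.float64(0.2))
BL (array([710.4,  77.2,  33.6]), np.float64(2.4))
BR (array([703.6, -19.6,  25.9]), np.float64(1.5))
cap [460.4 132.6 203. ]
homecap [661.9 196.1 206. ]
bluecap [489.3 226.9 203. ]
redcap [363.8  24.6 203. ]
BL [708.3  76.8  35. ]
BR [697.3 -18.3  35. ]
TL [634.3 105.8  35. ]
TR [620.6 -24.7  35. ]
base front [432.2 128.5   0. ]
BaseL [456.9 161.4  20. ]
BaseR [463.  100.4  20. ]
s cap [457.4 134.9 203. ]
s BL [710.5  78.3  35. ]
s BR [696.2 -12.4  35. ]
s TR [617.7 -22.5  35. ]
s TL [651.7  87.4  35. ]
[ 195.81544083 -540.16206448  213.23508555] [-90.0929454   89.91225154 109.83412199]
```

```bash
cat >> h.py <<'E'
from scipy.spatial.transform import Rotation as Ro, Slerp
def leanR(psi,th):   # tool y = forward/up, lean back th, heading psi
    p,t=np.radians([psi,th]); f=np.array([np.cos(p),np.sin(p),0]); u=np.array([0,0,1.])
    x=f*np.sin(t)-u*np.cos(t); y=f*np.cos(t)+u*np.sin(t)
    return Ro.from_matrix(np.c_[x,y,np.cross(x,y)])
def plan(targets):  # [(pos,Ro),...] -> rows relative to the present pose
    s=env.state(); p0=np.array(s["ee_pos"]); R0=Ro.from_euler("xyz",s["ee_rot"],degrees=True)
    for p,R in targets:
        print(np.round((R0.inv()*R).as_rotvec(degrees=True),1), np.round(R0.inv().apply(np.array(p)-p0)/1000,3))
E
python3 - <<'E'
from h import *
print(np.round(env.get_calibration("wrist")["hand_eye"],2).tolist())
def arc(a,r,z,th=0,psi=None): return ([r*np.cos(np.radians(a)),r*np.sin(np.radians(a)),z],leanR(a if psi is None else psi,th))
plan([arc(a,560-(a+70)*1,290 if a>-60 else 255) for a in(-66,-62,-58,-54,-50,-46,-42,-38,-34,-30,-26,-22)])
E
```

```text
[[-0.0, 0.27, -0.96, -172.21], [1.0, 0.0, -0.0, 0.44], [0.0, -0.96, -0.27, -73.38], [0.0, 0.0, 0.0, 1.0]]
[-4.1 -0.   0.1] [-0.042 -0.02  -0.039]
[-8.1 -0.   0.1] [-0.042 -0.028 -0.078]
[-12.1  -0.    0.1] [-0.077 -0.039 -0.115]
[-16.1  -0.    0.1] [-0.077 -0.052 -0.151]
[-20.1  -0.    0.1] [-0.077 -0.067 -0.185]
[-24.1  -0.    0.1] [-0.077 -0.085 -0.219]
[-28.1  -0.    0.1] [-0.077 -0.105 -0.25 ]
[-32.1  -0.    0.1] [-0.077 -0.127 -0.28 ]
[-36.1  -0.    0.1] [-0.077 -0.151 -0.309]
[-40.1  -0.    0.1] [-0.076 -0.177 -0.335]
[-44.1  -0.    0.1] [-0.076 -0.204 -0.359]
[-48.1  -0.    0.1] [-0.076 -0.233 -0.381]
```

```bash
python3 -m handwheel '-4 0 0 -0.041 0 -0.039 0.006; -8 0 0 -0.042 -0.02 -0.078 0.006; -12 0 0 -0.077 -0.039 -0.115 0.006; -16 0 0 -0.077 -0.052 -0.151 0.006; -20 0 0 -0.077 -0.067 -0.185 0.006; -24 0 0 -0.077 -0.085 -0.219 0.006; -28 0 0 -0.077 -0.105 -0.25 0.006; -32 0 0 -0.077 -0.127 -0.28 0.006; -36 0 0 -0.077 -0.151 -0.309 0.006; -40 0 0 -0.076 -0.177 -0.335 0.006; -44 0 0 -0.076 -0.204 -0.359 0.006; -48 0 0 -0.076 -0.233 -0.381 0.006' 10
python3 - <<'E'
from h import *
def arc(a,r,z,th=0,psi=None): return ([r*np.cos(np.radians(a)),r*np.sin(np.radians(a)),z],leanR(a if psi is None else psi,th))
plan([arc(a,510-(a+22)*1.5,z) for a,z in[(-18,290),(-14,300),(-10,310),(-6,320),(-2,320),(2,320),(6,320),(10,320),(14,320),(18,320),(22,320)]])
E
```

```text
time_s: 1.1
ee_pos: [475.4, -189.9, 289.4]
ee_rot: [-86.5, 90.0, 161.7]
force: [0.3, -0.9, 0.1]
gripper_width: 14.1
[-3.9  0.   0. ] [-0.001 -0.009 -0.033]
[-7.9 -0.   0. ] [-0.011 -0.019 -0.067]
[-11.9  -0.    0. ] [-0.021 -0.03  -0.1  ]
[-15.9  -0.    0. ] [-0.031 -0.044 -0.132]
[-19.9  -0.    0. ] [-0.031 -0.06  -0.162]
[-23.9  -0.    0. ] [-0.031 -0.078 -0.191]
[-27.9  -0.    0. ] [-0.031 -0.098 -0.218]
[-31.9  -0.    0. ] [-0.031 -0.12  -0.243]
[-35.9  -0.    0. ] [-0.031 -0.142 -0.266]
[-39.9  -0.    0. ] [-0.031 -0.166 -0.288]
[-43.9  -0.    0. ] [-0.031 -0.192 -0.307]
```

```bash
python3 -m handwheel '-4 0 0 -0.001 -0.009 -0.033 0.006; -8 0 0 -0.011 -0.019 -0.067 0.006; -12 0 0 -0.021 -0.03 -0.1 0.006; -16 0 0 -0.031 -0.044 -0.132 0.006; -20 0 0 -0.031 -0.06 -0.162 0.006; -24 0 0 -0.031 -0.078 -0.191 0.006; -28 0 0 -0.031 -0.098 -0.218 0.006; -32 0 0 -0.031 -0.12 -0.243 0.006; -36 0 0 -0.031 -0.142 -0.266 0.006; -40 0 0 -0.031 -0.166 -0.288 0.006; -44 0 0 -0.031 -0.192 -0.307 0.006; -44 0 0 -0.031 -0.192 -0.307 0.006'
cat >> h.py <<'E'
def handR(psi,th,side):  # leanR then tilt to the right by side deg about the heading
    f=np.array([np.cos(np.radians(psi)),np.sin(np.radians(psi)),0]); return Ro.from_rotvec(np.radians(side)*f)*leanR(psi,th)
E
python3 - <<'E'
from h import *
s=env.state();R0=Ro.from_euler("xyz",s["ee_rot"],degrees=True);p0=np.array(s["ee_pos"])
R1=handR(-25,41,8); print("up of tool back",-R1.as_matrix()[:,0]); p1=np.array([390,165,240.])
sl=Slerp([0,1],Ro.concatenate([R0,R1]))
plan([(p0+(p1-p0)*k/11,sl(k/11)) for k in range(1,12)])
E
```

```text
time_s: 2.1
ee_pos: [409.4, 168.6, 320.7]
ee_rot: [-155.9, 89.8, 136.4]
force: [0.5, 0.3, -0.7]
gripper_width: 6.1
up of tool back [-0.63898123  0.18206824  0.7473648 ]
[ 4.4 -0.9  3.8] [ 0.007 -0.002 -0.   ]
[ 8.7 -1.8  7.6] [ 0.015 -0.003 -0.001]
[13.1 -2.7 11.4] [ 0.022 -0.005 -0.001]
[17.5 -3.6 15.3] [ 0.029 -0.007 -0.001]
[21.8 -4.5 19.1] [ 0.037 -0.009 -0.002]
[26.2 -5.4 22.9] [ 0.044 -0.01  -0.002]
[30.5 -6.3 26.7] [ 0.051 -0.012 -0.002]
[34.9 -7.2 30.5] [ 0.059 -0.014 -0.003]
[39.3 -8.1 34.3] [ 0.066 -0.016 -0.003]
[43.6 -8.9 38.2] [ 0.073 -0.017 -0.003]
[48.  -9.8 42. ] [ 0.081 -0.019 -0.004]
```

```bash
python3 -m handwheel '4.4 -0.9 3.8 0.007 -0.002 0 0.006; 8.7 -1.8 7.6 0.015 -0.003 0 0.006; 13.1 -2.7 11.4 0.022 -0.005 0 0.006; 17.5 -3.6 15.3 0.029 -0.007 0 0.006; 21.8 -4.5 19.1 0.037 -0.009 0 0.006; 26.2 -5.4 22.9 0.044 -0.01 0 0.006; 30.5 -6.3 26.7 0.051 -0.012 0 0.006; 34.9 -7.2 30.5 0.059 -0.014 0 0.006; 39.3 -8.1 34.3 0.066 -0.016 0 0.006; 43.6 -8.9 38.2 0.073 -0.017 -0.003 0.006; 48 -9.8 42 0.08 -0.019 -0.004 0.006; 48 -9.8 42 0.08 -0.019 -0.004 0.006'
python3 - <<'E'
from h import *
s=env.state();print(s["qpos"].round(1) if hasattr(s["qpos"],'round') else s["qpos"])
R=handR(-25,41,8)
plan([([393,163,z],R) for z in(200,160,120,80,50)])
f=env.grab_frame("scene");cv2.imwrite("pics/scene1.png",cv2.resize(f[60:300,130:450,::-1],None,fx=2.4,fy=2.4))
E
```

```text
time_s: 3.1
ee_pos: [392.8, 160.2, 240.8]
ee_rot: [101.3, 49.0, -16.3]
force: [-0.0, -0.0, -0.2]
gripper_width: 5.9
[ 48.5  -5.7 126.5 -49.6  51.2 105.6]
[0.5 0.4 0.6] [ 0.03  -0.027  0.003]
[0.5 0.4 0.6] [ 0.061 -0.053  0.008]
[0.5 0.4 0.6] [ 0.091 -0.079  0.013]
[0.5 0.4 0.6] [ 0.121 -0.104  0.018]
[0.5 0.4 0.6] [ 0.144 -0.124  0.022]
```

View pics/scene1.png

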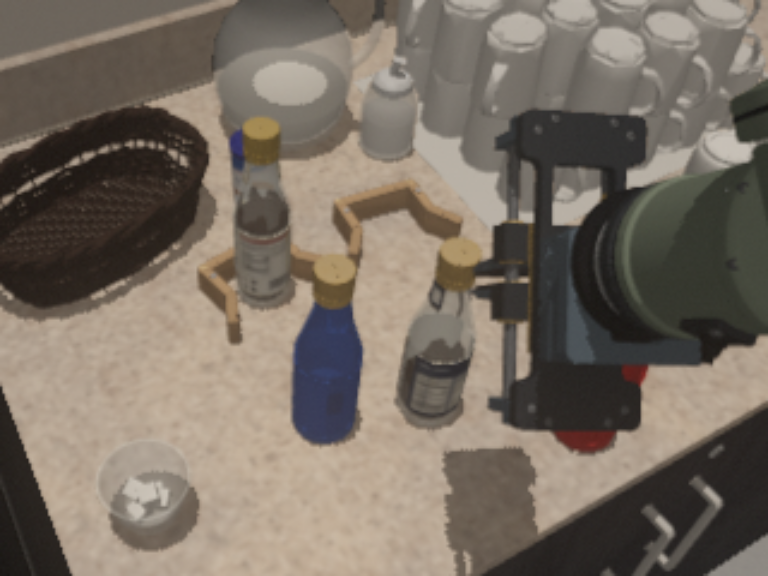

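The hand is above and behind syrup_out, with its narrow side towards blue and red. In the crop the fingers are at (495,285), syrup_out at (435,370) and blue at (328,370). I'm descending next.

```bash
python3 -m handwheel '0.5 0.4 0.6 0.03 -0.027 0.003 0.006; 0.5 0.4 0.6 0.055 -0.048 0.007 0.006; 0.5 0.4 0.6 0.078 -0.067 0.010 0.006; 0.5 0.4 0.6 0.1 -0.087 0.014 0.006; 0.5 0.4 0.6 0.121 -0.104 0.018 0.006; 0.5 0.4 0.6 0.144 -0.124 0.022 0.006; 0.5 0.4 0.6 0.144 -0.124 0.022 0.006; 0.5 0.4 0.6 0.144 -0.124 0.022 0.006'
python3 - <<'E'
from h import *
s=env.state();print(s["qpos"].round(1))
R=handR(-25,41,8)
plan([([393,163,z],R) for z in(35,20)])
for n in("scene","top"):
  f=env.grab_frame(n);cv2.imwrite(f"pics/{n}2.png",f[:,:,::-1])
a=cv2.imread("pics/top2.png")[120:300,205:375]; b=cv2.imread("pics/scene2.png")[100:280,200:380]
cv2.imwrite("pics/c2.png",cv2.resize(np.hstack([a,b]),None,fx=2.25,fy=2.25,interpolation=cv2.INTER_CUBIC))
E
```

```text
time_s: 3.82
ee_pos: [389.6, 174.1, 76.9]
ee_rot: [100.1, 50.0, -18.0]
force: [0.5, 0.4, 0.1]
gripper_width: 6.4
[ 50.4  13.2 139.6 -77.   37.9 146.4]
[0.4 1.6 1.3] [ 0.036 -0.02   0.013]
[0.4 1.6 1.3] [ 0.048 -0.029  0.015]
```

View pics/c2.png

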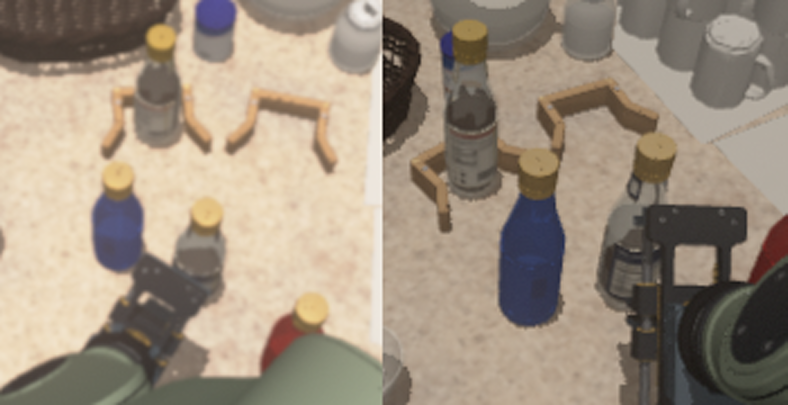

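j4 and j6 have reached their limits, so this heading is too far from the arm plane here. I'll back up, then fit a simple spherical-wrist model to the recorded poses so I can choose reachable headings.

```bash
python3 -m handwheel '0 0 0 -0.03 0.02 0 0.006; 0 -6 0 -0.06 0.04 0 0.006; 0 -6 6 -0.09 0.06 0 0.006; 0 -6 6 -0.09 0.06 0 0.006'
cat > kin.py <<'E'
from h import *
from scipy.optimize import least_squares
rx=lambda a:Ro.from_euler("y",a,degrees=True); rz=lambda a:Ro.from_euler("z",a,degrees=True)
def fk(q,P):
    a1,d1,L2,be,a3,L4,c,Lt,sg4,sg6,o6=P
    A=rz(q[0]); B=A*rx(q[1]); C=B*rx(q[2]+c); D=C*rz(sg4*q[3])*rx(q[4]-c)
    p=A.apply([a1,0,d1])+B.apply([be,0,L2])+C.apply([a3,0,L4])+D.apply([0,0,Lt])
    T=D*rz(sg6*q[5]+o6)   # tool: its z here = tool x
    M=T.as_matrix(); return p,Ro.from_matrix(np.c_[M[:,2],M[:,0],M[:,1]])
def err(q,P,p,R):
    a,b=fk(q,P); return np.r_[(a-p),300*(b.inv()*R).as_rotvec()]
def ik(p,R,P,q0,lo=[-177,-48,12.5,-76,3,-146],hi=[177,115,149,256,150,146]):
    r=least_squares(lambda q:err(q,P,p,R),np.clip(q0,np.add(lo,.1),np.subtract(hi,.1)),bounds=(lo,hi),x_scale=30.); return r.x,np.abs(r.fun).max()
E
python3 - <<'E'
from kin import *
s=env.state()
E=lambda e:Ro.from_euler("xyz",e,degrees=True)
D=[([-71.219,18.312,89.639,0,72.044,-1.146],[195.9,-540.4,213.6],E([-90.09,89.91,109.83])),
([48.5,-5.7,126.5,-49.6,51.2,105.6],[392.8,160.2,240.8],E([101.3,49,-16.3])),
([50.4,13.2,139.6,-77,37.9,146.4],[389.6,174.1,76.9],E([100.1,50,-18])),
(s["qpos"],s["ee_pos"],E(s["ee_rot"]))]
best=None
for s4 in(1,-1):
 for s6 in(1,-1):
  for o6 in(0,90,180,-90):
   for c in(0,-90,-10):
    f=lambda x:np.concatenate([err(q,[*x[:8],s4,s6,x[8]],np.array(p),R) for q,p,R in D]+[(x[:8]-[0,250,350,0,0,350,c,250])*.003])
    r=least_squares(f,[0,250,350,0,0,350,c,250,o6])
    if best is None or r.cost<best[0]: best=(r.cost,[*r.x[:8],s4,s6,r.x[8]],np.abs(r.fun).reshape(-1)[:24].round(1))
print(best[0],np.round(best[1],1).tolist(),best[2]); np.save("P.npy",best[1]); print(s["qpos"].round(1),s["ee_pos"])
E
```

```text
time_s: 4.25
ee_pos: [374.3, 170.9, 189.0]
ee_rot: [93.7, 44.4, -27.1]
force: [0.7, 0.9, -0.7]
gripper_width: 6.1
71.45035907989396 [-1.4, 132.7, 584.1, 10.2, 25.9, 411.0, 0.1, 318.5, 1.0, 1.0, 180.1] [10.9  3.6  0.   0.3  0.   0.5  0.1  1.3  0.4  0.5  0.2  0.3  0.3  1.3
  0.5  0.1  0.2  0.   0.3  2.2  0.9  0.   0.   0.3]
[ 58.1   3.8 130.  -56.9  58.2 125.8] [374.25334528 170.87208337 188.96739306]
```

```bash
python3 - <<'E'
s=open("kin.py").read()
s=s.replace("sg4,sg6,o6=P","sg4,sg6,o6,dy,dw=P").replace("A.apply([a1,0,d1])","A.apply([a1,dy,d1])").replace("D.apply([0,0,Lt])","D.apply([dw,0,Lt])")
open("kin.py","w").write(s)
E
python3 - <<'E'
from kin import *
s=env.state()
E=lambda e:Ro.from_euler("xyz",e,degrees=True)
D=[([-71.219,18.312,89.639,0,72.044,-1.146],[195.981,-540.587,213.976],E([-90.09,89.91,109.83])),
([48.5,-5.7,126.5,-49.6,51.2,105.6],[392.8,160.2,240.8],E([101.3,49,-16.3])),
([50.4,13.2,139.6,-77,37.9,146.4],[389.6,174.1,76.9],E([100.1,50,-18])),
(s["qpos"],s["ee_pos"],E(s["ee_rot"]))]
P0=np.load("P.npy")
f=lambda x:np.concatenate([err(q,[*x[:8],1,1,x[8],*x[9:]],np.array(p),R) for q,p,R in D]+[(x[:8]-P0[:8])*.003,x[9:]*.01])
r=least_squares(f,[*P0[:8],P0[10],0,0]);x=r.x;P=[*x[:8],1,1,x[8],*x[9:]];print(r.cost,np.round(P,1).tolist(),np.abs(r.fun[:24]).round(1));np.save("P.npy",P)
L=np.array([-177,-48,12.5,-76,3,-146]);H=np.array([177,115,149,256,150,146])
q0=s["qpos"]
for th in(41,30):
 for psi in(-25,-15,-5,5,15):
  o=[]
  for b in((460,132),(500,115),(540,95),(600,62),(664,36)):
    d=np.array([np.cos(np.radians(psi)),np.sin(np.radians(psi)),0]); best=None
    for side in (8,):
     for q in(q0,[30,20,110,-20,50,60],[20,45,80,-10,60,40]):
      qq,e=ik(np.array([*b,18.])-d*43-[0,0,18-18],handR(psi,th,side),P,q)
      if best is None or e<best[1]:best=(qq,e)
    o.append(f"{best[1]:.0f}|{best[0][3]:.0f},{best[0][2]:.0f},{best[0][5]:.0f}")
  print(th,psi,o)
E
```

```text
0.4423607676915541 [-1.4, 141.3, 591.8, 0.7, 25.2, 417.7, 0.0, 336.0, 1.0, 1.0, 180.0, 11.4, -0.2] [0.1 0.  0.  0.2 0.  0.5 0.1 0.3 0.1 0.4 0.1 0.1 0.1 0.  0.  0.1 0.3 0.2
 0.  0.2 0.1 0.1 0.  0.1]
41 -25 ['33|-76,136,142', '33|-76,133,135', '35|-76,130,128', '39|-76,126,119', '37|-76,120,113']
41 -15 ['43|-76,138,127', '49|-76,135,119', '52|-76,132,112', '51|-76,127,104', '45|-76,122,99']
41 -5 ['60|-76,140,107', '61|-76,137,100', '59|-76,134,94', '51|-76,129,91', '42|-76,122,89']
41 5 ['61|-76,141,92', '58|-76,138,89', '55|-76,134,87', '12|143,137,-146', '2|142,130,-146']
41 15 ['24|137,149,-146', '18|134,146,-146', '12|132,142,-146', '2|129,136,-146', '0|118,128,-136']
30 -25 ['10|-76,138,133', '10|-76,135,127', '10|-76,132,121', '6|-76,127,114', '0|-73,121,107']
30 -15 ['19|-76,139,118', '18|-76,136,112', '16|-76,133,107', '10|-76,128,101', '0|-75,123,97']
30 -5 ['24|-76,140,102', '21|-76,137,98', '15|-76,134,95', '0|150,131,-138', '0|79,123,-71']
30 5 ['5|156,145,-146', '0|153,142,-146', '0|133,138,-131', '0|102,130,-103', '0|75,122,-79']
30 15 ['0|132,146,-137', '0|117,141,-126', '0|102,136,-114', '0|83,128,-98', '0|68,120,-84']
```

```bash
cat > t.py <<'E'
from kin import *
P=np.load("P.npy")
H=Ro.from_rotvec([np.pi,0,0])
for th in(42,36):
 for side in(0,6):
  for psi in(-35,-25,-15,-5,5):
   o=[]
   for b in((460,132),(500,115),(540,95),(600,62),(664,36)):
    d=np.array([np.cos(np.radians(psi)),np.sin(np.radians(psi)),0]); best=None
    for q in([40,20,135,150,10,60],[30,30,120,220,20,0],[20,45,100,180,10,40],[20,45,100,120,10,-40]):
      qq,e=ik(np.array([*b,18.])-d*43,handR(psi,th,side)*H,P,q)
      if best is None or e<best[1]:best=(qq,e)
    o.append(f"{best[1]:.0f}|{best[0].round().astype(int).tolist()}")
   print(th,side,psi,*o)
E
python3 t.py
```

```text
42 0 -35 42|[45, 29, 144, 256, 41, -2] 35|[39, 29, 140, 256, 40, -8] 29|[34, 29, 137, 256, 39, -14] 22|[26, 30, 131, 256, 36, -22] 21|[20, 32, 125, 256, 34, -29]
42 0 -25 16|[45, 26, 144, 256, 40, -11] 9|[39, 26, 141, 256, 38, -17] 4|[33, 26, 137, 256, 36, -24] 0|[24, 27, 132, 255, 32, -31] 0|[18, 30, 125, 255, 28, -38]
42 0 -15 0|[43, 24, 146, 249, 37, -14] 0|[35, 24, 144, 243, 35, -16] 0|[28, 25, 141, 238, 33, -18] 0|[19, 26, 136, 232, 29, -22] 0|[13, 28, 129, 231, 24, -27]
42 0 -5 6|[36, 22, 149, 231, 35, -12] 0|[28, 23, 148, 220, 35, -8] 0|[21, 24, 145, 214, 32, -10] 0|[12, 25, 139, 206, 27, -11] 0|[7, 28, 131, 202, 21, -12]
42 0 5 17|[27, 19, 149, 213, 28, -12] 6|[19, 22, 149, 198, 32, -5] 0|[12, 24, 147, 189, 32, -2] 0|[5, 25, 140, 180, 27, 0] 0|[0, 27, 132, 171, 21, 5]
42 6 -35 26|[45, 28, 144, 256, 41, 1] 19|[39, 27, 140, 256, 39, -5] 13|[34, 28, 137, 256, 37, -11] 7|[26, 29, 131, 256, 34, -20] 6|[20, 31, 125, 256, 31, -26]
42 6 -25 0|[45, 24, 144, 256, 38, -8] 0|[38, 25, 142, 251, 36, -10] 0|[31, 25, 139, 246, 34, -12] 0|[22, 27, 134, 241, 30, -16] 0|[15, 29, 128, 240, 26, -
[... 1324 characters left out ...]
 25, 136, 256, 30, -16] 16|[22, 27, 131, 256, 27, -23] 17|[16, 29, 124, 256, 24, -29]
36 6 -25 6|[39, 21, 143, 256, 30, -14] 2|[33, 22, 140, 256, 28, -21] 0|[27, 23, 136, 255, 25, -26] 0|[19, 25, 131, 253, 21, -31] 1|[13, 27, 124, 256, 18, -41]
36 6 -15 0|[35, 19, 146, 240, 27, -11] 0|[28, 20, 143, 235, 24, -13] 0|[21, 21, 140, 230, 22, -15] 0|[13, 24, 134, 225, 17, -17] 0|[8, 26, 126, 227, 12, -24]
36 6 -5 1|[27, 18, 149, 214, 25, -2] 0|[20, 20, 146, 207, 23, -1] 0|[14, 21, 142, 200, 20, 0] 0|[7, 23, 135, 189, 15, 5] 0|[2, 26, 127, 177, 10, 12]
36 6 5 6|[18, 17, 149, 188, 21, 7] 0|[12, 19, 147, 178, 22, 11] 0|[6, 21, 142, 168, 20, 16] 0|[0, 23, 135, 151, 16, 28] 0|[-3, 26, 127, 130, 13, 46]
```

```bash
cat > t2.py <<'E'
from kin import *
P=np.load("P.npy");H=Ro.from_rotvec([np.pi,0,0]);psi,th,sd=-24,42,8
d=np.array([np.cos(np.radians(psi)),np.sin(np.radians(psi)),0])
R=handR(psi,th,sd)*H; B=np.array([460,132,0.])
def go(p,q0):
    best=None
    for q in(q0,[40,20,135,240,30,-10],[40,0,120,240,40,-10]):
        qq,e=ik(p,R,P,q)
        if best is None or e<best[1]-.5:best=(qq,e)
    return best
for k,z in((43,18),(70,18),(70,60),(70,120),(70,180),(70,250)):
    q,e=go(B-d*k+[0,0,z],[40,25,140,240,35,-10]); print(k,z,q.round(1),round(e,1))
np.save("qg.npy",q)
for t in(60,120,160,225):
    print("push",t,[x.round(1) if hasattr(x,'round') else x for x in go(B+d*(t-43)+[0,0,18],[30,25,140,240,30,-15])])
q0=np.array(env.state()["qpos"]);qm=(q0+q)/2;qm[1]-=12;qm[2]-=12
N=44;prev=None;m=[0,0]
Q=[]
for i in range(N+1):
    t=i/N; a=2*(t-.5)*(t-1);b=4*t*(1-t);c=2*t*(t-.5); Q.append(a*q0+b*qm+c*q)
np.save("Q.npy",Q)
for i,x in enumerate(Q):
    p,Rr=fk(x,P)
    if prev: m=[max(m[0],np.linalg.norm(p-prev[0])),max(m[1],np.degrees((prev[1].inv()*Rr).magnitude()))]
    if i%4==0: print(i,p.round(),Rr.as_matrix()[:,0].round(2),x.round())
    prev=(p,Rr)
print(m)
E
python3 t2.py
```

```text
43 18 [ 43.8  24.2 145.7 249.8  38.3  -2.3] 0.0
70 18 [ 48.9  24.  146.7 254.1  39.4  -1.3] 0.0
70 60 [ 47.4  17.6 146.9 256.   37.7  -7.7] 12.8
70 120 [ 44.5   9.6 147.1 256.   35.6 -14.3] 34.4
70 180 [ 41.4   2.4 146.5 256.   33.1 -20.7] 55.4
70 250 [ 37.8  -5.  144.9 256.   30.  -27.6] 78.7
push 60 [array([ 33.7,  24.8, 142.3, 242.1,  35.3,  -5. ]), np.float64(0.0)]
push 120 [array([ 25.4,  25.9, 137.9, 236.8,  31.8,  -8.3]), np.float64(0.0)]
push 160 [array([ 20.8,  26.8, 134.5, 234.5,  29.3, -10.8]), np.float64(0.0)]
push 225 [array([ 14.6,  28.7, 128.3, 232.9,  25. , -15.5]), np.float64(0.0)]
0 [374. 171. 189.] [ 0.64 -0.33 -0.7 ] [ 58.   4. 130. -57.  58. 126.]
4 [277. 198. 156.] [ 0.34 -0.2  -0.92] [ 56.  -1. 127. -28.  56. 112.]
8 [184. 277. 162.] [ 0.06  0.09 -0.99] [ 54.  -5. 126.  -0.  53.  98.]
12 [117. 375. 219.] [-0.13  0.44 -0.89] [ 53.  -8. 125.  28.  50.  84.]
16 [ 92. 460. 316.] [-0.2   0.74 -0.64] [ 51. -10. 124.  57.  48.  70.]
20 [115. 511. 425.] [-0.12  0.94 -0.33] [ 49. -12. 125.  85.  45.  56.]
24 [183. 519. 516.] [ 0.08  1.   -0.04] [ 47. -13. 126. 114.  43.  42.]
28 [278. 484. 560.] [0.36 0.92 0.13] [ 45. -13. 128. 142.  40.  28.]
32 [376. 416. 541.] [0.65 0.75 0.14] [ 43. -12. 131. 171.  38.  14.]
36 [447. 326. 460.] [ 0.86  0.51 -0.02] [ 41. -11. 135. 199.  35.   0.]
40 [466. 228. 335.] [ 0.92  0.25 -0.29] [ 40.  -8. 140. 228.  33. -14.]
44 [421. 135. 198.] [ 0.81  0.02 -0.59] [ 38.  -5. 145. 256.  30. -28.]
[np.float64(43.84176563408192), np.float64(6.080092387961248)]
```

```bash
cat > t3.py <<'E'
from kin import *
P=np.load("P.npy");H=Ro.from_rotvec([np.pi,0,0]);th=42
B=np.array([460,132,0.])
def pre(psi,sd,k,z,q0):
    d=np.array([np.cos(np.radians(psi)),np.sin(np.radians(psi)),0])
    return ik(B-d*k+[0,0,z],handR(psi,th,sd)*H,P,q0)
qa,e=pre(-24,8,72,20,[48.9,24,146.7,250,39,-1]);print(qa.round(1),e)
q=qa;qs=[]
for psi,sd,z,k in((-18,8,70,72),(-10,8,120,72),(-5,8,180,75),(0,8,240,80)):
    q,e=pre(psi,sd,k,z,q);print(z,q.round(1),round(e,1));qs.append(q)
q0=np.array(env.state()["qpos"])
W=[q0,np.array([50,-8,118,-40,40,112]),np.array([45,-10,112,0,25,90]),np.array([44,-12,112,100,25,45]),np.array([43,-10,124,190,28,10]),qs[3],qs[2],qs[1],qs[0],qa]
Q=[W[0]]
for a,b in zip(W[:-1],W[1:]):
    pa,Ra=fk(a,P);n=1
    for n in range(1,40):
        X=[a+(b-a)*i/n for i in range(n+1)];F=[fk(x,P) for x in X]
        if all(np.linalg.norm(F[i+1][0]-F[i][0])<40 and np.degrees((F[i][1].inv()*F[i+1][1]).magnitude())<7 for i in range(n)) and np.all(np.abs(b-a)/n<[8,8,10,10,10,10]):break
    Q+=X[1:]
np.save("Q.npy",Q);print(len(Q))
for i,x in enumerate(Q):
    if i%3==0:p,R=fk(x,P);print(i,p.round(),R.as_matrix()[:,0].round(2),x.round())
E
python3 t3.py
```

```text
[ 49.3  23.6 146.7 255.   39.3  -2. ] 2.5579538487363607e-13
70 [ 45.7  13.4 147.5 256.   34.7 -15.4] 3.2
120 [ 38.5   2.5 147.4 256.   26.2 -31.9] 6.3
180 [ 30.2  -6.8 146.6 256.   16.7 -44.9] 18.7
240 [ 19.9 -14.4 145.1 256.    4.9 -56.8] 36.1
55
0 [374. 171. 189.] [ 0.64 -0.33 -0.7 ] [ 58.   4. 130. -57.  58. 126.]
3 [389. 233. 231.] [ 0.63 -0.1  -0.77] [ 54.  -2. 124. -48.  49. 119.]
6 [410. 291. 317.] [ 0.67  0.16 -0.72] [ 50.  -8. 118. -40.  40. 112.]
9 [392. 367. 356.] [ 0.58  0.41 -0.7 ] [ 47.  -9. 114. -16.  31.  99.]
12 [378. 425. 414.] [ 0.52  0.61 -0.59] [ 45. -10. 112.   9.  25.  86.]
15 [339. 468. 445.] [ 0.41  0.76 -0.51] [ 45. -11. 112.  36.  25.  74.]
18 [316. 502. 500.] [ 0.35  0.87 -0.35] [ 44. -11. 112.  64.  25.  61.]
21 [314. 517. 570.] [ 0.35  0.92 -0.15] [ 44. -12. 112.  91.  25.  49.]
24 [331. 511. 603.] [ 0.4   0.91 -0.  ] [ 44. -12. 114. 118.  26.  38.]
27 [370. 485. 605.] [0.52 0.85 0.09] [ 44. -11. 118. 145.  26.  28.]
30 [419. 439. 583.] [0.68 0.73 0.1 ] [ 43. -10. 122. 172.  27.  17.]
33 [463. 373. 525.] [0.82 0.57 0.01] [ 41. -10. 126. 195.  26.   5.]
36 [482. 296. 441.] [ 0.88  0.43 -0.17] [ 36. -11. 130. 209.  21.  -9.]
39 [473. 227. 361.] [ 0.89  0.32 -0.34] [ 31. -12. 135. 223.  16. -23.]
42 [445. 173. 288.] [ 0.84  0.23 -0.49] [ 27. -13. 139. 237.  11. -38.]
45 [405. 134. 227.] [ 0.77  0.19 -0.6 ] [ 22. -14. 144. 251.   7. -52.]
48 [391. 133. 163.] [ 0.72  0.1  -0.69] [ 30.  -7. 147. 256.  17. -45.]
51 [392. 148.  91.] [ 0.68 -0.05 -0.73] [ 42.   8. 147. 256.  30. -24.]
54 [394. 161.  20.] [ 0.65 -0.18 -0.74] [ 49.  24. 147. 255.  39.  -2.]
```

```bash
python3 - <<'E'
s=open("t3.py").read()
i=s.index("W=[q0");j=s.index("Q=[W[0]]")
s=s[:i]+"W=[q0,np.array([52,-12,122,-55,55,122]),np.array([10,-14,112,-10,30,100]),np.array([-25,-14,112,90,28,50]),np.array([-12,-12,122,190,24,0]),np.array([10,-14,136,235,14,-35]),qs[3],qs[2],qs[1],qs[0],qa]\n"+s[j:]
open("t3.py","w").write(s)
E
python3 t3.py|tail -n +6
```

```text
59
0 [374. 171. 189.] [ 0.64 -0.33 -0.7 ] [ 58.   4. 130. -57.  58. 126.]
3 [398. 179. 273.] [ 0.71 -0.19 -0.68] [ 54.  -6. 125. -56.  56. 124.]
6 [414. 166. 334.] [ 0.73 -0.1  -0.68] [ 47. -12. 121. -50.  52. 120.]
9 [444. 146. 342.] [ 0.68 -0.03 -0.73] [ 33. -13. 118. -35.  44. 112.]
12 [491. 114. 384.] [ 0.72  0.04 -0.69] [ 19. -14. 114. -20.  36. 105.]
15 [527.  72. 426.] [ 0.79  0.08 -0.61] [  7. -14. 112.  -2.  30.  96.]
18 [537.  61. 442.] [ 0.81  0.17 -0.57] [ -2. -14. 112.  23.  29.  83.]
21 [558.  32. 485.] [ 0.87  0.21 -0.44] [-10. -14. 112.  48.  29.  71.]
24 [576. -27. 546.] [ 0.95  0.15 -0.26] [-19. -14. 112.  73.  28.  58.]
27 [583. -77. 602.] [ 1.    0.06 -0.07] [-24. -14. 113.  99.  28.  45.]
30 [589. -77. 625.] [1.   0.01 0.07] [-20. -13. 116. 126.  27.  32.]
33 [588. -98. 624.] [ 0.99 -0.1   0.13] [-17. -13. 118. 154.  25.  18.]
36 [ 582. -127.  592.] [ 0.97 -0.23  0.09] [-13. -12. 121. 181.  24.   5.]
39 [571. -98. 515.] [ 0.97 -0.24 -0.05] [ -6. -12. 126. 201.  22.  -9.]
42 [545. -35. 425.] [ 0.96 -0.16 -0.23] [  2. -13. 131. 218.  18. -22.]
45 [500.  32. 339.] [ 0.92 -0.04 -0.4 ] [ 10. -14. 136. 235.  14. -35.]
48 [439.  90. 256.] [ 0.83  0.09 -0.55] [ 16. -14. 141. 248.   9. -48.]
51 [392. 129. 185.] [ 0.73  0.14 -0.67] [ 25. -11. 146. 256.  11. -51.]
54 [391. 142. 115.] [ 0.69  0.   -0.72] [ 39.   2. 147. 256.  26. -32.]
57 [394. 157.  44.] [ 0.66 -0.14 -0.74] [ 48.  18. 147. 256.  37.  -9.]
```

```bash
cat > rows.py <<'E'
import sys
from kin import *
P=np.load("P.npy");Q=np.load("Q.npy");i=int(sys.argv[1]);n=int(sys.argv[2]) if len(sys.argv)>2 else 12
s=env.state();print(s["qpos"].round(1),"want",Q[i].round(1))
T=[fk(q,P) for q in Q[i+1:i+1+n]]
p0=np.array(s["ee_pos"]);R0=Ro.from_euler("xyz",s["ee_rot"],degrees=True)
print("; ".join(" ".join(f"{v:.0f}" for v in (R0.inv()*R).as_rotvec(degrees=True))+" "+" ".join(f"{v:.3f}" for v in R0.inv().apply(p-p0)/1000)+" 0.006" for p,R in T))
E
python3 rows.py 0
```

```text
[ 58.1   3.8 130.  -56.9  58.2 125.8] want [ 58.1   3.8 130.  -56.9  58.2 125.8]
4 3 -0 -0.014 0.022 -0.009 0.006; 7 6 -0 -0.030 0.046 -0.017 0.006; 11 9 -0 -0.047 0.071 -0.022 0.006; 14 12 -0 -0.065 0.098 -0.025 0.006; 18 15 0 -0.085 0.125 -0.025 0.006; 22 14 -3 -0.075 0.129 -0.022 0.006; 26 13 -6 -0.067 0.135 -0.020 0.006; 31 13 -9 -0.060 0.145 -0.019 0.006; 36 14 -11 -0.055 0.160 -0.020 0.006; 41 15 -13 -0.050 0.178 -0.020 0.006; 46 16 -14 -0.046 0.202 -0.020 0.006; 52 18 -14 -0.043 0.229 -0.017 0.006
```

```bash
python3 -m handwheel '4 3 0 -0.014 0.022 -0.009 0.006; 7 6 0 -0.030 0.046 -0.017 0.006; 11 9 0 -0.047 0.071 -0.022 0.006; 14 12 0 -0.065 0.098 -0.025 0.006; 18 15 0 -0.085 0.125 -0.025 0.006; 22 14 -3 -0.075 0.129 -0.022 0.006; 26 13 -6 -0.067 0.135 -0.020 0.006; 31 13 -9 -0.060 0.145 -0.019 0.006; 36 14 -11 -0.055 0.160 -0.020 0.006; 41 15 -13 -0.050 0.178 -0.020 0.006; 46 16 -14 -0.046 0.202 -0.020 0.006; 52 18 -14 -0.043 0.229 -0.017 0.006'; python3 rows.py 12
```

```text
time_s: 5.25
ee_pos: [492.5, 110.4, 379.1]
ee_rot: [167.7, 43.5, 3.2]
force: [1.0, 0.8, -0.0]
gripper_width: 5.8
[ 18.7 -13.4 114.6 -19.8  35.  105. ] want [ 19.3 -13.6 114.2 -20.   35.6 104.9]
5 3 -0 -0.006 0.021 -0.025 0.006; 9 6 0 -0.011 0.049 -0.048 0.006; 14 6 -2 -0.009 0.051 -0.047 0.006; 19 6 -4 -0.009 0.055 -0.048 0.006; 24 7 -6 -0.010 0.060 -0.054 0.006; 28 8 -8 -0.013 0.067 -0.062 0.006; 33 10 -9 -0.017 0.076 -0.072 0.006; 38 13 -11 -0.022 0.089 -0.085 0.006; 42 16 -12 -0.029 0.105 -0.098 0.006; 47 19 -13 -0.037 0.125 -0.112 0.006; 51 23 -14 -0.048 0.148 -0.126 0.006; 56 27 -14 -0.060 0.175 -0.139 0.006
```

Tracking matches the model, so I'll continue.

```bash
python3 -m handwheel '5 3 0 -0.006 0.021 -0.025 0.006; 9 6 0 -0.011 0.049 -0.048 0.006; 14 6 -2 -0.009 0.051 -0.047 0.006; 19 6 -4 -0.009 0.055 -0.048 0.006; 24 7 -6 -0.010 0.060 -0.054 0.006; 28 8 -8 -0.013 0.067 -0.062 0.006; 33 10 -9 -0.017 0.076 -0.072 0.006; 38 13 -11 -0.022 0.089 -0.085 0.006; 42 16 -12 -0.029 0.105 -0.098 0.006; 47 19 -13 -0.037 0.125 -0.112 0.006; 51 23 -14 -0.048 0.148 -0.126 0.006; 56 27 -14 -0.060 0.175 -0.139 0.006'; python3 rows.py 24
```

```text
time_s: 6.25
ee_pos: [575.5, -26.0, 545.3]
ee_rot: [-132.3, 14.8, 8.7]
force: [-0.0, 0.8, -0.4]
gripper_width: 5.8
[-18.9 -14.1 112.2  73.5  27.8  58.6] want [-19.2 -14.  112.   73.3  28.3  58.3]
4 4 -1 -0.007 0.002 -0.035 0.006; 7 9 -3 -0.017 0.007 -0.071 0.006; 11 11 -6 -0.015 -0.006 -0.075 0.006; 15 12 -8 -0.014 -0.015 -0.080 0.006; 19 14 -10 -0.014 -0.021 -0.086 0.006; 23 16 -12 -0.015 -0.023 -0.091 0.006; 27 18 -13 -0.016 -0.021 -0.097 0.006; 31 21 -14 -0.017 -0.016 -0.102 0.006; 35 23 -14 -0.018 -0.007 -0.105 0.006; 40 25 -14 -0.019 0.005 -0.107 0.006; 44 26 -13 -0.020 0.019 -0.106 0.006; 48 28 -12 -0.020 0.036 -0.103 0.006
```

```bash
python3 -m handwheel '4 4 -1 -0.007 0.002 -0.035 0.006; 7 9 -3 -0.017 0.007 -0.071 0.006; 11 11 -6 -0.015 -0.006 -0.075 0.006; 15 12 -8 -0.014 -0.015 -0.080 0.006; 19 14 -10 -0.014 -0.021 -0.086 0.006; 23 16 -12 -0.015 -0.023 -0.091 0.006; 27 18 -13 -0.016 -0.021 -0.097 0.006; 31 21 -14 -0.017 -0.016 -0.102 0.006; 35 23 -14 -0.018 -0.007 -0.105 0.006; 40 25 -14 -0.019 0.005 -0.107 0.006; 44 26 -13 -0.020 0.019 -0.106 0.006; 48 28 -12 -0.020 0.036 -0.103 0.006'; python3 rows.py 36
```

```text
time_s: 7.25
ee_pos: [582.2, -125.4, 591.4]
ee_rot: [-85.1, -5.1, -13.2]
force: [-0.2, -0.3, 1.7]
gripper_width: 5.8
[-13.3 -12.3 120.9 179.8  23.7   5.1] want [-13.2 -12.2 121.1 180.9  24.4   4.5]
4 3 1 -0.002 0.016 -0.012 0.006; 5 3 4 -0.012 0.046 0.002 0.006; 6 2 8 -0.024 0.076 0.017 0.006; 6 1 11 -0.038 0.106 0.033 0.006; 7 0 15 -0.054 0.137 0.049 0.006; 7 -1 19 -0.072 0.167 0.066 0.006; 7 -2 22 -0.092 0.196 0.082 0.006; 7 -4 26 -0.114 0.224 0.098 0.006; 7 -6 30 -0.138 0.252 0.114 0.006; 6 -8 34 -0.163 0.280 0.126 0.006; 5 -10 37 -0.190 0.307 0.138 0.006; 4 -13 41 -0.218 0.331 0.149 0.006
```

```bash
python3 -m handwheel '4 3 1 -0.002 0.016 -0.012 0.006; 5 3 4 -0.012 0.046 0.002 0.006; 6 2 8 -0.024 0.076 0.017 0.006; 6 1 11 -0.038 0.106 0.033 0.006; 7 0 15 -0.054 0.137 0.049 0.006; 7 -1 19 -0.072 0.167 0.066 0.006; 7 -2 22 -0.092 0.196 0.082 0.006; 7 -4 26 -0.114 0.224 0.098 0.006; 7 -6 30 -0.138 0.252 0.114 0.006; 6 -8 34 -0.163 0.280 0.126 0.006; 5 -10 37 -0.190 0.307 0.138 0.006; 4 -13 41 -0.218 0.331 0.149 0.006'; python3 rows.py 48 11
```

```text
time_s: 8.25
ee_pos: [436.6, 90.5, 253.7]
ee_rot: [-75.8, 33.8, 7.0]
force: [-0.5, -0.3, -0.0]
gripper_width: 5.9
[ 15.6 -14.4 141.7 245.6   7.8 -46.4] want [ 15.9 -14.3 141.5 247.6   8.5 -48.1]
-1 -2 3 -0.004 0.033 0.012 0.006; -3 -4 7 -0.010 0.067 0.024 0.006; -1 -1 8 0.005 0.088 0.023 0.006; 0 2 9 0.017 0.106 0.022 0.006; 2 5 11 0.032 0.127 0.022 0.006; 3 8 11 0.044 0.147 0.022 0.006; 6 11 11 0.060 0.167 0.022 0.006; 8 14 10 0.073 0.186 0.023 0.006; 10 17 10 0.088 0.205 0.022 0.006; 12 19 9 0.102 0.225 0.021 0.006
```

```bash
python3 -m handwheel '-1 -2 3 -0.004 0.033 0.012 0.006; -3 -4 7 -0.010 0.067 0.024 0.006; -1 -1 8 0.005 0.088 0.023 0.006; 0 2 9 0.017 0.106 0.022 0.006; 2 5 11 0.032 0.127 0.022 0.006; 3 8 11 0.044 0.147 0.022 0.006; 6 11 11 0.060 0.167 0.022 0.006; 8 14 10 0.073 0.186 0.023 0.006; 8 14 10 0.073 0.186 0.023 0.006'
python3 - <<'E'
from h import *
s=env.state();print(s["qpos"].round(1),s["ee_pos"].round(1))
R=handR(-24,42,8)*Ro.from_rotvec([np.pi,0,0])
plan([([394,161,z],R) for z in(35,20)])
for n in("scene","top"):
  f=env.grab_frame(n);cv2.imwrite(f"pics/{n}3.png",f[:,:,::-1])
a=cv2.imread("pics/top3.png")[120:300,205:375]; b=cv2.imread("pics/scene3.png")[100:280,200:380]
cv2.imwrite("pics/c3.png",cv2.resize(np.hstack([a,b]),None,fx=2.25,fy=2.25,interpolation=cv2.INTER_CUBIC))
E
```

```text
time_s: 9.0
ee_pos: [394.6, 154.6, 65.1]
ee_rot: [-77.9, 47.1, -8.2]
force: [0.8, 0.5, 0.2]
gripper_width: 6.1
[ 45.4  14.  147.5 254.6  34.6 -14.7] [394.6 154.6  65.1]
[ 5.   4.7 -0.7] [0.021 0.022 0.002]
[ 5.   4.7 -0.7] [ 0.032  0.032 -0.001]
```

View pics/c3.png

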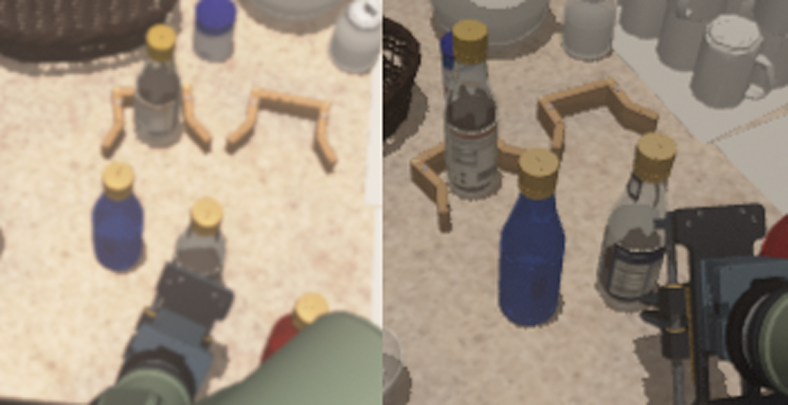

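The bottle, blue and red have not moved. The hand is right behind syrup_out, with the fingers at about scene crop (660,305). Next I'll drop to z≈20 and plan the push.

```bash
python3 -m handwheel '3 2.5 0 0.010 0.010 0 0.006; 5 4.7 -0.7 0.021 0.022 0.002 0.006; 5 4.7 -0.7 0.033 0.033 -0.001 0.006; 5 4.7 -0.7 0.033 0.033 -0.001 0.006; 5 4.7 -0.7 0.033 0.033 -0.001 0.006'
python3 - <<'E'
from h import *
s=env.state();p=np.array(s["ee_pos"]);M=Ro.from_euler("xyz",s["ee_rot"],degrees=True).as_matrix()
print(s["qpos"].round(1)); f=-M[:,1]; f[2]=0; f/=np.linalg.norm(f); psi=np.degrees(np.arctan2(f[1],f[0]))
b=np.array([460,132])-p[:2]; l=np.array([-f[1],f[0]]); print("heading",psi,"bottle fwd,lat",b@f[:2],b@l,"contact z",p[2]+16.5*abs(M[2,1]))
print("per 10mm fwd:",(M.T@f*.01).round(4),"per 10mm left",(M.T@[*l,0]*.01).round(4),"up",(M.T@[0,0,.01]).round(4))
E
```

```text
time_s: 9.52
ee_pos: [395.6, 158.1, 25.2]
ee_rot: [-77.3, 47.0, -14.8]
force: [-0.2, -0.5, 0.3]
gripper_width: 6.0
[ 48.8  22.9 147.1 254.4  39.4  -1.5]
heading -32.0156791476366 bottle fwd,lat 68.44689891256996 12.065127188866398 contact z 36.15396042360331
per 10mm fwd: [ 0.0065 -0.0075 -0.0013] per 10mm left [ 0.002  -0.      0.0098] up [-0.0073 -0.0067  0.0015]
```

```bash
cat > nav.py <<'E'
from h import *
import sys
def nav(b,psi=None):
    s=env.state();p=np.array(s["ee_pos"]);M=Ro.from_euler("xyz",s["ee_rot"],degrees=True).as_matrix()
    l=M[:,2].copy();l[2]=0;l/=np.linalg.norm(l); f=np.array([l[1],-l[0],0])
    e=np.array([*b,p[2]])-p; print("t",s["time_s"],"tcp",p.round(1),"heading %.1f"%np.degrees(np.arctan2(f[1],f[0])),"bottle fwd %.1f lat %.1f"%(e@f,e@l),"F",np.round(s["force"],1),"j",s["qpos"].round(0))
    if psi is not None: f=np.array([np.cos(np.radians(psi)),np.sin(np.radians(psi)),0])
    for n,v in(("fwd",f),("left",l),("up",np.array([0,0,1.]))): print(n,"per 100mm",(M.T@v*.1).round(4))
    return M,p,f,l
E
python3 - <<'E'
from nav import *
nav((460,132),-25)
E
```

```text
t 9.5167 tcp [395.6 158.1  25.2] heading -24.2 bottle fwd 69.5 lat 2.7 F [-0.2 -0.5  0.3] j [ 49.  23. 147. 254.  39.  -1.]
fwd per 100mm [ 0.0672 -0.0741 -0.0014]
left per 100mm [0.0111 0.0101 0.0989]
up per 100mm [-0.0731 -0.0665  0.015 ]
```

```bash
python3 -m handwheel '0 0 0 0.0044 0.004 -0.001 0.006; 0 0 0 0.0111 -0.0034 -0.001 0.006; 0 0 0 0.0178 -0.0108 -0.001 0.006; 0 0 0 0.0212 -0.0145 -0.001 0.006; 0 0 0 0.0246 -0.0182 -0.001 0.006; 0 0 0 0.028 -0.022 -0.001 0.006; 0 0 0 0.0313 -0.0256 -0.001 0.006; 0 0 0 0.0346 -0.0293 -0.001 0.006; 0 0 0 0.038 -0.033 -0.001 0.006; 0 0 0 0.0413 -0.0367 -0.002 0.006; 0 0 0 0.0447 -0.0404 -0.002 0.006; 0 0 0 0.0447 -0.0404 -0.002 0.006'
python3 - <<'E'
from nav import *
nav((460,132),-25)
for n in("scene","top"):
  f=env.grab_frame(n);cv2.imwrite(f"pics/{n}4.png",f[:,:,::-1])
a=cv2.imread("pics/top4.png")[120:300,205:375]; b=cv2.imread("pics/scene4.png")[100:280,200:380]
cv2.imwrite("pics/c4.png",cv2.resize(np.hstack([a,b]),None,fx=2.25,fy=2.25,interpolation=cv2.INTER_CUBIC))
E
```

```text
time_s: 10.52
ee_pos: [450.3, 133.1, 17.1]
ee_rot: [-77.4, 47.0, -15.0]
force: [-0.0, -0.6, 0.1]
gripper_width: 5.8
t 10.5167 tcp [450.3 133.1  17.1] heading -24.3 bottle fwd 9.3 lat 3.0 F [-0.  -0.6  0.1] j [ 38.  25. 145. 243.  37.  -1.]
fwd per 100mm [ 0.0671 -0.0741 -0.0013]
left per 100mm [0.011  0.01   0.0989]
up per 100mm [-0.0732 -0.0665  0.0149]
```

View pics/c4.png

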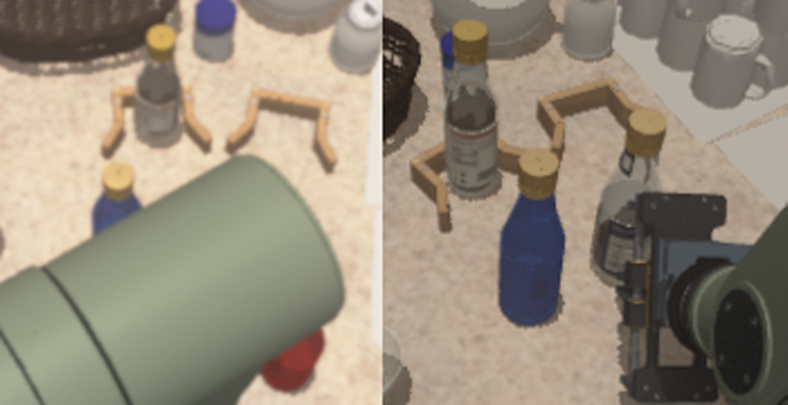

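The bottle is sliding upright, with its cap now at scene crop (647,121). Blue hasn't moved.

```bash
cat > cap.py <<'E'
from nav import *
def cap(img,guess):  # gold cap top-ellipse centre near guess (scene camera), z=203
    c=env.get_calibration("scene"); u,v=proj(c,[*guess,203]); hsv=cv2.cvtColor(img,cv2.COLOR_RGB2HSV)
    m=cv2.inRange(hsv,(14,90,60),(32,255,255)); x0,y0=int(u)-16,int(v)-16; w=np.zeros_like(m); w[y0:y0+36,x0:x0+32]=m[y0:y0+36,x0:x0+32]
    n,_,st,ce=cv2.connectedComponentsWithStats(w); k=1+np.argmax(st[1:,4]); x,y,ww,h,ar=st[k]
    # top face: ellipse of width ww, minor ~ .7 ww -> centre .36 ww beneath the top
    return onz(c,x+ww/2-.5,y+.36*ww,203)[:2].round(1),st[k]
E
python3 - <<'E'
from cap import *
print(cap(cv2.imread("pics/scene0.png")[:,:,::-1].copy(),(460,132)))
print(cap(cv2.imread("pics/scene4.png")[:,:,::-1].copy(),(489,118)))
E
```

```text
(array([481. , 127.7]), array([305, 147,  25,  35, 508], dtype=int32))
(array([510.3, 114.4]), array([302, 136,  24,  34, 441], dtype=int32))
```

```bash
python3 -m handwheel '0 0 0 0.004 -0.0045 0 0.006; 0 0 0 0.008 -0.009 0 0.006; 0 0 0 0.012 -0.0133 0 0.006; 0 0 0 0.016 -0.0178 0 0.006; 0 0 0 0.02 -0.0222 0 0.006; 0 0 0 0.024 -0.0266 0 0.006; 0 0 0 0.028 -0.0311 -0.001 0.006; 0 0 0 0.032 -0.0356 -0.001 0.006; 0 0 0 0.036 -0.04 -0.001 0.006; 0 0 0 0.04 -0.0445 -0.001 0.006; 0 0 0 0.044 -0.049 -0.001 0.006; 0 0 0 0.047 -0.052 -0.001 0.006'
python3 - <<'E'
from cap import *
nav((549,91),-25)
f=env.grab_frame("scene");cv2.imwrite("pics/scene5.png",f[:,:,::-1]);b,st=cap(f,(549,91));print(b-[21,-4],st)
cv2.imwrite("pics/c5.png",cv2.resize(f[100:300,200:440,::-1],None,fx=2.5,fy=2.5,interpolation=cv2.INTER_CUBIC))
E
```

```text
time_s: 11.62
ee_pos: [513.9, 103.6, 17.4]
ee_rot: [-77.4, 47.0, -14.9]
force: [-1.0, 0.8, -0.3]
gripper_width: 5.6
t 11.6167 tcp [513.9 103.6  17.4] heading -24.2 bottle fwd 37.1 lat 2.9 F [-1.   0.8 -0.3] j [ 27.  26. 140. 236.  34.  -5.]
fwd per 100mm [ 0.0671 -0.0741 -0.0014]
left per 100mm [0.011  0.01   0.0989]
up per 100mm [-0.0732 -0.0665  0.0149]
[527.1 111.9] [295 125  21  22 324]
```

View pics/c5.png

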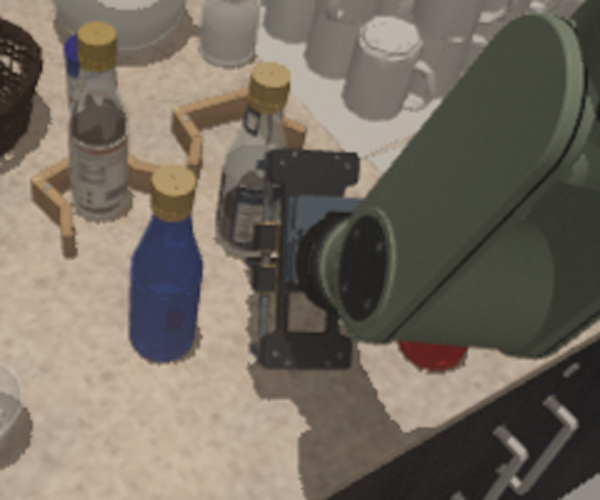

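Run:
```python
from h import *
c=env.get_calibration("scene")
print(onz(c,308,130.4,203), onz(c,321.5,165,203), onz(c,200+(647-382.5)/2.25,100+121/2.25,203))
for b in((552,89),(552,95)): print(b,proj(c,[*b,203]))
```

```text
[550.65527987  98.60035959 203.        ] [457.43187553 134.87191754 203.        ] [485.4869346  123.07117602 203.        ]
(552, 89) [311.45131867 128.56033667]
(552, 95) [309.05560979 129.47351504]
```

The bottle has drifted left on the finger edge, to about (553,96), which is 9 mm left of the hand's centre. I'll back off, re-square to heading about -31, re-centre and push on.

Run:
```python
from kin import *
P=np.load("P.npy");H=Ro.from_rotvec([np.pi,0,0]);s=env.state();q=s["qpos"]
psi=-31;f=np.array([np.cos(np.radians(psi)),np.sin(np.radians(psi)),0]);l=np.array([-f[1],f[0],0]);B=np.array([553,96,18.]);R=handR(psi,42,8)*H
pr=[B-f*k+l*3 for k in(55,44)]
for p in pr+[np.array([664,36,18])-f*40]: x,e=ik(p,R,P,q);print(x.round(),round(e,1))
p0=s["ee_pos"];f0=np.array([.912,-.41,0])
plan([(p0-f0*15,Ro.from_euler("xyz",s["ee_rot"],degrees=True)),(pr[0],R),(pr[1],R)])
```

```text
[ 34.  26. 136. 256.  35. -14.] 0.3
[ 32.  27. 135. 255.  35. -14.] 0.0
[ 17.  30. 126. 249.  28. -23.] 0.0
[0. 0. 0.] [-0.01   0.011 -0.   ]
[ 4.6  4.9 -0.6] [-0.009  0.013  0.018]
[ 4.6  4.9 -0.6] [-0.002  0.005  0.017]
```

```bash
python3 -m handwheel '0 0 0 -0.006 0.006 0 0.006; 0 0 0 -0.010 0.011 0 0.006; 2.3 2.5 -0.3 -0.010 0.012 0.010 0.006; 4.6 4.9 -0.6 -0.009 0.013 0.018 0.006; 4.6 4.9 -0.6 -0.009 0.013 0.018 0.006; 4.6 4.9 -0.6 -0.002 0.005 0.017 0.006; 4.6 4.9 -0.6 -0.002 0.005 0.017 0.006'
python3 - <<'E'
from nav import *
nav((553,96),-28.4)
E
```

```text
time_s: 12.25
ee_pos: [515.5, 121.3, 18.0]
ee_rot: [-78.1, 47.4, -22.1]
force: [-0.5, -0.1, 0.9]
gripper_width: 6.1
t 12.25 tcp [515.5 121.3  18. ] heading -30.9 bottle fwd 45.2 lat -2.5 F [-0.5 -0.1  0.9] j [ 32.  27. 136. 255.  35. -14.]
fwd per 100mm [ 0.0672 -0.0739  0.0043]
left per 100mm [0.0103 0.0093 0.099 ]
up per 100mm [-0.0737 -0.0662  0.0139]
```

```bash
python3 -m handwheel '0 0 0 0.0034 -0.0037 0 0.006; 0 0 0 0.007 -0.0077 0 0.006; 0 0 0 0.011 -0.012 0.001 0.006; 0 0 0 0.015 -0.0165 0.001 0.006; 0 0 0 0.019 -0.021 0.001 0.006; 0 0 0 0.023 -0.0253 0.001 0.006; 0 0 0 0.027 -0.0297 0.002 0.006; 0 0 0 0.031 -0.0341 0.002 0.006; 0 0 0 0.035 -0.0385 0.002 0.006; 0 0 0 0.039 -0.043 0.003 0.006; 0 0 0 0.043 -0.0473 0.003 0.006; 0 0 0 0.043 -0.0473 0.003 0.006'
python3 - <<'E'
from nav import *
nav((605,67),-28.4)
for n in("scene","top"):
  f=env.grab_frame(n);cv2.imwrite(f"pics/{n}6.png",f[:,:,::-1])
a=cv2.imread("pics/top6.png")[80:240,235:375]; b=cv2.imread("pics/scene6.png")[90:250,220:400]
cv2.imwrite("pics/c6.png",cv2.resize(np.hstack([a,b]),None,fx=2.5,fy=2.5,interpolation=cv2.INTER_CUBIC))
E
```

```text
time_s: 13.25
ee_pos: [573.2, 90.6, 18.3]
ee_rot: [-78.1, 47.4, -22.2]
force: [-0.1, 0.7, 0.1]
gripper_width: 6.2
t 13.25 tcp [573.2  90.6  18.3] heading -31.0 bottle fwd 39.4 lat -3.8 F [-0.1  0.7  0.1] j [ 24.  28. 131. 251.  31. -18.]
fwd per 100mm [ 0.0673 -0.0738  0.0045]
left per 100mm [0.0104 0.0093 0.099 ]
up per 100mm [-0.0736 -0.0662  0.014 ]
```

View pics/c6.png

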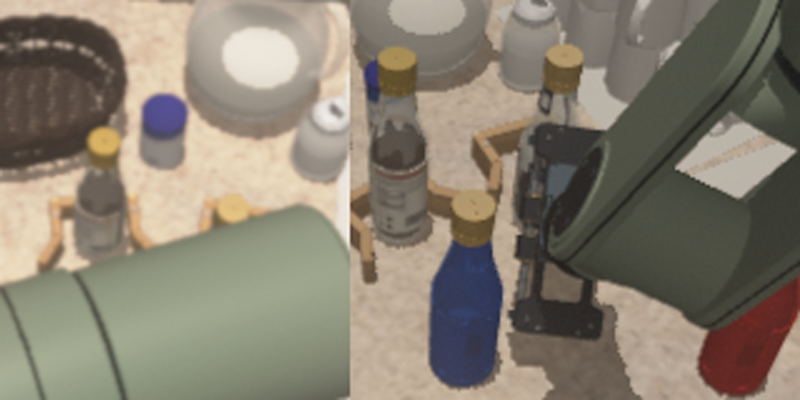

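Run:
```python
from nav import *
print(onz(env.get_calibration("top"),328.2,162.4,203)[:2], onz(env.get_calibration("scene"),306,112,203)[:2]+[2.6,-2.9])
f=np.array([.992,-.125])
for b in((605,67),(605,75)): r=np.array(b)-[664,36];print(r@f, r@[.125,.992])
```

```text
[600.67606551  66.54969768] [604.91662534  63.79699639]
-62.403 23.377
-63.403 31.313
```

Run:
```python
from kin import *
P=np.load("P.npy");H=Ro.from_rotvec([np.pi,0,0]);q=env.state()["qpos"]
K=[(604,65,-31,-6),(631,51.5,-23,-2),(648,43,-16,0),(660,37.5,-12,0)]
T=[]
for (x0,y0,p0,l0),(x1,y1,p1,l1),n in zip(K,K[1:],(6,4,3)):
    for i in range(1,n+1):
        t=i/n;x,y,psi,lt=[a+(b-a)*t for a,b in((x0,x1),(y0,y1),(p0,p1),(l0,l1))]
        c,s_=np.cos(np.radians(psi)),np.sin(np.radians(psi));f=np.array([c,s_,0]);l=np.array([-s_,c,0])
        p=np.array([x,y,18.])-f*39.6-l*lt;R=handR(psi,42,8)*H;T.append((p,R))
        q,e=ik(p,R,P,q); print(q.round(),round(e,1)) if i==n else 0
plan(T)
```

```text
[ 17.  28. 132. 230.  27. -12.] 0.0
[ 10.  27. 132. 210.  24.  -3.] 0.0
[  7.  28. 132. 198.  23.   3.] 0.0
[-1.  -0.9  0.1] [ 0.004 -0.004 -0.001]
[-2.  -1.8  0.3] [ 0.007 -0.008 -0.002]
[-2.9 -2.6  0.5] [ 0.01  -0.012 -0.003]
[-3.9 -3.5  0.7] [ 0.013 -0.016 -0.005]
[-4.9 -4.4  0.9] [ 0.017 -0.02  -0.006]
[-5.9 -5.3  1. ] [ 0.02  -0.024 -0.007]
[-7.2 -6.5  1.3] [ 0.023 -0.028 -0.008]
[-8.5 -7.6  1.5] [ 0.026 -0.031 -0.01 ]
[-9.7 -8.8  1.8] [ 0.03  -0.035 -0.011]
[-11.   -9.9   2. ] [ 0.033 -0.039 -0.012]
[-12.  -10.8   2.2] [ 0.036 -0.043 -0.013]
[-13.  -11.7   2.4] [ 0.039 -0.046 -0.013]
[-14.  -12.6   2.6] [ 0.042 -0.05  -0.013]
```

```bash
python3 -m handwheel '-1 -0.9 0.1 0.004 -0.004 -0.001 0.006; -2 -1.8 0.3 0.007 -0.008 -0.002 0.006; -2.9 -2.6 0.5 0.01 -0.012 -0.003 0.006; -3.9 -3.5 0.7 0.013 -0.016 -0.005 0.006; -4.9 -4.4 0.9 0.017 -0.02 -0.006 0.006; -5.9 -5.3 1 0.02 -0.024 -0.007 0.006; -7.2 -6.5 1.3 0.023 -0.028 -0.008 0.006; -8.5 -7.6 1.5 0.026 -0.031 -0.01 0.006; -9.7 -8.8 1.8 0.03 -0.035 -0.011 0.006; -11 -9.9 2 0.033 -0.039 -0.012 0.006; -11 -9.9 2 0.033 -0.039 -0.012 0.006'
python3 - <<'E'
from nav import *
nav((648,43),-10)
for n in("scene","top"):
  f=env.grab_frame(n);cv2.imwrite(f"pics/{n}7.png",f[:,:,::-1])
a=cv2.imread("pics/top7.png")[80:240,235:375]; b=cv2.imread("pics/scene7.png")[90:250,220:400]
cv2.imwrite("pics/c7.png",cv2.resize(np.hstack([a,b]),None,fx=2.5,fy=2.5,interpolation=cv2.INTER_CUBIC))
E
```

```text
time_s: 14.27
ee_pos: [609.4, 53.7, 17.7]
ee_rot: [-78.2, 47.4, -7.3]
force: [-0.9, 0.5, -1.3]
gripper_width: 6.1
t 14.2667 tcp [609.4  53.7  17.7] heading -16.0 bottle fwd 40.0 lat 0.4 F [-0.9  0.5 -1.3] j [ 10.  28. 132. 210.  24.  -3.]
fwd per 100mm [ 0.0676 -0.073   0.0104]
left per 100mm [0.0103 0.0093 0.099 ]
up per 100mm [-0.0736 -0.0662  0.0139]
```

View pics/c7.png

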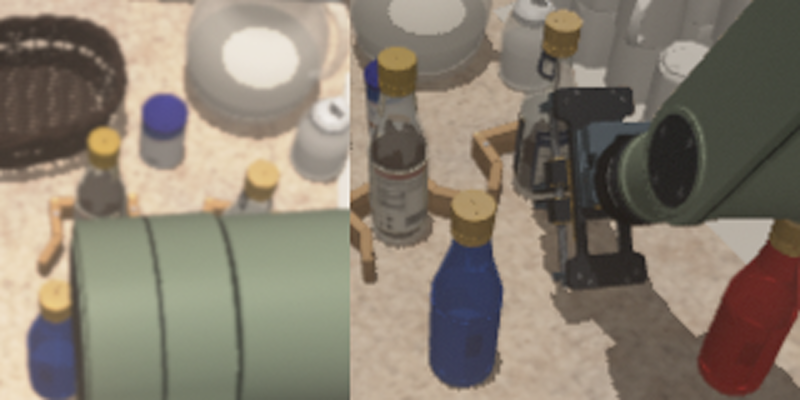

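```bash
python3 - <<'E'
from nav import *
for b in (onz(env.get_calibration("top"),339.8,149.2,203)[:2], onz(env.get_calibration("scene"),305.2,98.4,203)[:2]+[2.6,-2.9]):
  r=b-[664,36];print(b,r@[.992,-.125], r@[.125,.992])
E
python3 -m handwheel '0 0 0 0.0027 -0.0029 0.0004 0.006; 0 0 0 0.0054 -0.0058 0.0008 0.006; 0 0 0 0.0081 -0.0088 0.0012 0.006; 0 0 0 0.0081 -0.0088 0.0012 0.006'
```

```text
[641.27268686  39.43134214] -22.97441240547979 0.5629772600440487
[645.98662855  36.66058801] -17.951837975194014 -1.5963681250026818
time_s: 14.7
ee_pos: [622.4, 52.8, 18.0]
ee_rot: [-78.1, 47.4, -7.2]
force: [-0.3, 0.0, 0.0]
gripper_width: 6.3
```

```bash
python3 -m handwheel '0 0 0 0.001 -0.0011 0.0002 0.006; 0 0 0 0.002 -0.0022 0.0003 0.006; 0 0 0 0.002 -0.0022 0.0003 0.006'; python3 -m handwheel '0 0 0 0.001 -0.0011 0.0002 0.006; 0 0 0 0.002 -0.0022 0.0003 0.006; 0 0 0 0.002 -0.0022 0.0003 0.006'|sed -n 2,4p
```

```text
time_s: 14.95
ee_pos: [624.4, 51.9, 17.7]
ee_rot: [-78.1, 47.4, -7.2]
force: [-1.6, 0.8, -0.5]
gripper_width: 6.1
ee_pos: [627.4, 51.3, 17.7]
ee_rot: [-78.1, 47.4, -7.2]
force: [-1.1, 1.2, -0.7]
```

Run:
```python
from nav import *
f=env.grab_frame("top");cv2.imwrite("pics/top8.png",f[:,:,::-1]);g=env.grab_frame("scene");cv2.imwrite("pics/scene8.png",g[:,:,::-1])
cv2.imwrite("pics/c8.png",cv2.resize(np.hstack([f[80:240,235:375],g[80:240,220:400]])[:,:,::-1],None,fx=2.5,fy=2.5,interpolation=cv2.INTER_CUBIC))
```

```text
(no output)
```

View pics/c8.png

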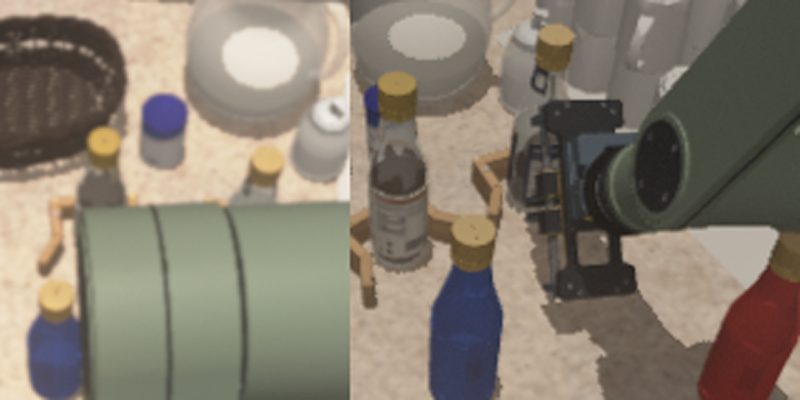

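```bash
python3 - <<'E'
from nav import *
for b in (onz(env.get_calibration("top"),341.8,143.2,203)[:2], onz(env.get_calibration("scene"),302.8,94,203)[:2]+[2.6,-2.9]):
  r=b-[664,36];print(b,r@[.992,-.125], r@[.125,.992])
E
python3 -m handwheel '0 0 0 0.001 -0.0011 0.0002 0.006; 0 0 0 0.002 -0.0022 0.0003 0.006; 0 0 0 0.002 -0.0022 0.0003 0.006'|sed -n 2,4p
python3 - <<'E'
from h import *
print(env.state()["force"])
E
```

```text
[659.29087099  34.90342   ] -4.534383476256287 -1.6764484813842169
[662.2925188   31.65866463] -1.1511544312893411 -4.520039836919573
ee_pos: [630.4, 50.8, 17.8]
ee_rot: [-78.1, 47.4, -7.2]
force: [-0.1, 0.5, -1.0]
[-0.05820689  0.45054895 -1.03670041]
```

```bash
python3 -m handwheel '0 0 0 0.001 -0.0011 0.0002 0.006; 0 0 0 0.0014 -0.0015 0.0002 0.006; 0 0 0 0.0014 -0.0015 0.0002 0.006'|sed -n '2p;4p'; python3 -m handwheel '0 0 0 0.001 -0.0011 0.0002 0.006; 0 0 0 0.0014 -0.0015 0.0002 0.006; 0 0 0 0.0014 -0.0015 0.0002 0.006'|sed -n '2p;4p'
```

```text
ee_pos: [632.3, 50.4, 17.7]
force: [-1.0, 0.2, 0.4]
ee_pos: [634.3, 50.1, 17.7]
force: [-1.4, 0.8, 0.4]
```

```bash
for i in 1; do python3 -m handwheel '0 0 0 0.001 -0.0011 0.0002 0.006; 0 0 0 0.001 -0.0011 0.0002 0.006'|sed -n '2p;4p'; done
python3 - <<'E'
from h import *
f=env.grab_frame("top");cv2.imwrite("pics/top9.png",f[:,:,::-1]);g=env.grab_frame("scene");cv2.imwrite("pics/scene9.png",g[:,:,::-1])
a=cv2.imread("pics/scene8.png");b=cv2.imread("pics/scene9.png")
# cap shift by template match between frames 8->9
for n,c in(("scene",(302,94)),("top",(342,145))):
  a=cv2.imread(f"pics/{n}8.png");b=cv2.imread(f"pics/{n}9.png");up=lambda m:cv2.resize(m,None,fx=4,fy=4,interpolation=cv2.INTER_CUBIC)
  x,y=c; t=up(a[y-10:y+9,x-9:x+10]); s=up(b[y-22:y+21,x-21:x+22]); r=cv2.matchTemplate(s,t,cv2.TM_CCOEFF_NORMED);_,v,_,l=cv2.minMaxLoc(r); print(n,v,l[0]/4-12,l[1]/4-12)
c=env.get_calibration("scene");print(proj(c,[662,36,203]),proj(c,[672,35,203]));c=env.get_calibration("top");print(proj(c,[662,36,203]),proj(c,[672,35,203]))
E
```

```text
ee_pos: [634.8, 50.0, 17.6]
force: [-5.7, 0.8, 3.2]
scene 0.899553120136261 -1.0 -1.25
top 0.9210291504859924 0.5 -1.5
[301.68231764  93.65156064] [299.50088565  91.26505422]
[341.3796572  142.24224618] [341.86897802 138.90095306]
```

```bash
python3 -m handwheel '0 0 0 0.0007 -0.0007 0.0001 0.006; 0 0 0 0.0007 -0.0007 0.0001 0.006'|sed -n '2p;4p'
```

```text
ee_pos: [634.9, 49.9, 17.5]
force: [-9.3, 2.1, 7.9]
```

The tip has stopped and force has risen to 9 N, so the bottle is seated against the back. I'll draw away now.

```bash
python3 -m handwheel '0 0 0 -0.0034 0.0037 0 0.006; 0 0 0 -0.0067 0.0074 0 0.006; 0 0 0 -0.0134 0.0148 -0.001 0.006; 0 0 0 -0.02 0.0222 -0.001 0.006; 0 0 0 -0.027 0.03 -0.002 0.006; 0 0 0 -0.034 0.037 -0.002 0.006; 0 0 0 -0.041 0.045 -0.003 0.006; 0 0 0 -0.048 0.052 -0.003 0.006; 0 0 0 -0.054 0.059 -0.004 0.006; 0 0 0 -0.06 0.066 -0.004 0.006; 0 0 0 -0.067 0.074 -0.005 0.006; 0 0 0 -0.067 0.074 -0.005 0.006'
python3 - <<'E'
from h import *
f=env.grab_frame("top");cv2.imwrite("pics/top10.png",f[:,:,::-1]);g=env.grab_frame("scene");cv2.imwrite("pics/scene10.png",g[:,:,::-1])
cv2.imwrite("pics/c10.png",cv2.resize(np.hstack([f[80:260,215:375],g[80:260,220:380]])[:,:,::-1],None,fx=2.5,fy=2.5,interpolation=cv2.INTER_CUBIC))
E
```

```text
time_s: 17.48
ee_pos: [536.5, 72.7, 16.5]
ee_rot: [-78.2, 47.6, -7.2]
force: [-0.2, 0.7, 0.3]
gripper_width: 5.9
```

View pics/c10.png

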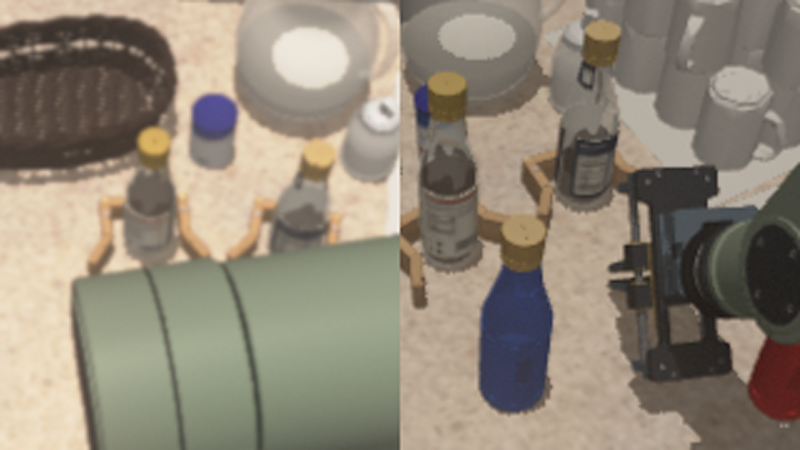

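Run:
```python
from h import *
up=lambda m:cv2.resize(m,None,fx=4,fy=4,interpolation=cv2.INTER_CUBIC)
def sh(n,i,j,c):
  a=cv2.imread(f"pics/{n}{i}.png");b=cv2.imread(f"pics/{n}{j}.png");x,y=c;t=up(a[y-8:y+7,x-8:x+9]);s=up(b[y-20:y+19,x-20:x+21]);r=cv2.matchTemplate(s,t,cv2.TM_CCOEFF_NORMED);_,v,_,l=cv2.minMaxLoc(r);return n,round(v,2),l[0]/4-12,l[1]/4-12
print("syrup 9->10",sh("scene",9,10,(301,93)),sh("top",9,10,(342,142)))
print("bystanders 0->10: home",sh("top",0,10,(277,138)),"creamer",sh("top",0,10,(301,127)),"bowl",sh("scene",0,10,(191,266)))
for b in (onz(env.get_calibration("top"),342.2,141.2,203)[:2], onz(env.get_calibration("scene"),300.8,93.2,203)[:2]+[2.6,-2.9]):
  r=b-[664,36];print(b,r@[.992,-.125], r@[.125,.992])
```

```text
syrup 9->10 ('scene', 1.0, 0.0, 0.0) ('top', 1.0, 0.0, 0.0)
bystanders 0->10: home ('top', 1.0, 0.0, 0.0) creamer ('top', 0.99, 0.0, 0.0) bowl ('scene', 1.0, 0.0, 0.0)
[665.28262364  34.03931589] 1.5174481665240367 -1.7846706834638237
[666.98718097  33.84590578] 3.2325453006817337 -1.7634638428418878
```

Nothing moved during the withdrawal, so I'm handing in.

```bash
python3 -c "
from workcell import env
print(env.job_done())"
```

```text
the job is handed in; nothing more can be done
None
```

The syrup bottle is standing upright in the empty dock, against its back, and the job was handed in after about 17.5 s of robot time. No verdict was reported.

**What I did:** I pushed the clear bottle with the closed fingertips about 30 mm above the counter, with the hand leaned back 42°. Partway along it had drifted about 9 mm left on the fingers, so I backed off, re-squared and pushed on. I stopped when the fingers stalled and the force rose from about 1 N to 9 N, then drew the hand back about 100 mm.

**Last checks:**
- **Bottle position:** the two cameras place it 1.5 and 3.2 mm further back than my estimate of home, and about 1.8 mm to one side. That small overshoot fits my uncertainty about the dock's position. The bottle did not move in the images while the hand withdrew.
- **Bystanders:** the other bottle, the tin and the bowl show no movement in the images between start and end.
- **Look-alikes:** the blue and red bottles were still standing in the last views. I checked these by eye only, and the arm partly hid the red one.

**What went wrong on the way:** the first approach ran into joint limits, so I turned the wrist half a turn over the counter before pushing. The automatic cap finder was unreliable, so I read the cap positions by hand. I viewed 10 pictures, counting the combined crops as one each.

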